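# Take the pail off the safety hook and stand it on the saucer

## Task

The small steel pail hangs locked on its safety hook: hold it by its grip plate, press it back along the hook against the sprung keeper until its cross-bar comes under the open mouth, lift it out there, bring it forward off the hook's tip, and stand it upright in the middle of the empty saucer. The mouth is not always at the same place along the hook, so feel for it gently and never force the pail against the hook; leave the other things on the counter where they are.

Things in the scene. Friction and masses are not known exactly. Their poses are not given: they have to be found in the camera images.
- hook_seat (a point): Seat on the safety hook: on the hook bar's top face, 137 mm above the counter, where the pail's cross-bar rests. Axes: +x runs along the level bar from its tip back to the post, z up. Bar 12 mm wide (y), 8 mm high; its upturned tip, 12 mm wide and 16 mm high above the bar's top, lies between x = -40 and -14 mm. Nothing on the stand is more than 16 mm above the bar's top.
- hook_roof (a point): Point 11 mm above hook_seat, on the underside of the 12 mm wide, 5 mm thick roof strip over the bar. The roof has one gap, the open mouth, 12 mm long, the only way up. Clamped anew each time, not measured: front edge at x = +4 to +24 mm, so the cross-bar (8 mm) fits up only when moved back from the seat by 8 to 12 mm at one extreme, 28 to 32 mm at the other.
- keeper (a joint): How far the sprung keeper is pressed back (m): 0 = fully forward, 0.038 = end of travel. A dark steel block 22 mm wide round the hook bar, from 12 mm below to 9 mm above the bar's top; its front face is 5 mm behind the seat (x), just behind the pail's cross-bar. It slides back along the bar and pushes forward with 3 N plus 0.1 N per mm.
- pail_grip (a point): Centre of the grip plate, the top of the steel pail (loose, 0.14 to 0.24 kg). Pail's axes, parallel to the hook's as it hangs: x is the plate's thickness, z up. Plate 10 mm thick (x), 56 mm wide (y), 34 mm high, lower edge 17 mm below this point; below it a gap 18 mm high with the hook's roof in it. Room for fingers in front, behind and at both sides.
- pail_bar (a point): Centre of the pail's level cross-bar, 39 mm below pail_grip: 8 mm thick (x), 8 mm high, 50 mm long; it hangs on the hook bar. Below it the open eye, 42 mm high and 47 mm wide, through which the hook passes. To come off, the pail must be raised more than 16 but less than 34 mm through the mouth, then brought forward (-x) over 70 mm from where it hung, so that the cup clears the tip too.
- pail_foot (a point): Centre of the underside of the pail's round cup, 145 mm below pail_grip, same axes. Flat foot 46 mm across; cup 55 mm across and 60 mm high.
- saucer: Empty white saucer, 135 mm across, 15 mm high at the rim, its flat middle 6 mm thick, loose on the counter; origin at the centre of its underside, z up.
- hook_stand: The fixed dark steel hook stand with all of the hook; origin on the counter 137 mm straight below hook_seat, same axes. Base plate 10 mm thick, from x = -60 to +105 mm, 110 mm wide; post's front face at x = +64 mm.
- sugar_bowl: Bystander: glass sugar bowl, 77 mm across, 54 mm high, loose; origin at the centre of its underside.
- mug_a: Bystander: white mug upside down, 70 x 99 x 90 mm, loose; origin on its underside.
Not all that is in view belongs to the job. What is shaped like the part that bears pail_grip but orange or purple is not meant. What is shaped like the hook_stand but pink is not meant.

How it is judged:
By the outcome, as a careful person would: the job done as asked, in the order asked, and still so for the second after the job is handed in, with the robot touching nothing.
It also fails if it takes over 72 s, if anything falls off the work surface, if the arm or the gripper's body presses on something with over 40 N, if the wrist force passes 120 N, or if a joint passes its speed limit or range.

## Robot

A 6-joint arm with a two-finger parallel gripper is mounted at the origin on a cart in front of the work surface, level with it; the furniture and walls round the work are solid. World frame = base frame: x ahead of the robot, y to its left, z up, the work surface at z = 0. Lengths are in m, angles in degrees, forces in N, time in s.
With the tool pointing down it reaches from about 0.4 to 0.825 m from the base axis. Payload 7 kg.
Tool frame: the origin (TCP) lies midway between the tips of the shut fingers; the grasp point (between the pads) lies 19 mm behind it; z points along the fingers, y is the direction in which the jaws open and shut (so a half turn about z gives the same grasp; the last joint's range is limited). The gripper opens to 88 mm and grips with 3 to 60 N. Pads are 19 mm wide; open, the fingers measure 130 mm over their backs; the gripper's body (78 mm by 193 mm) begins 47 mm behind the grasp point.
Start: joints at [87.955, 20.546, 0.682, 0, -70.136, -16.507], TCP at [0.215, 0.64, 0.227] pointing down, gripper open.
Joint ranges: [-176.03, 176.03], [-82.01, 121.73], [-58.28, 71.71], [-173.87, 95.51], [-174.79, -0.11], [-173.66, 173.66]. Speed limits (degrees/s): [136.94, 136.94, 172.46, 180, 180, 180].

## Interface

Orientations are given as [roll, pitch, yaw] about the fixed x, y, z axes, in that order (R = Rz(yaw) Ry(pitch) Rx(roll)).
In Python, from plant import ctrl, snapshot gives the robot as it stands.
- The arm moves only by the shell command python3 -m pendant 'ROWS'. ROWS is JSON, a list of rows, each a list of 7 numbers: the shift along the tool's x, y, z in m, then the turn, a rotation vector about the tool's x, y, z in rad, then the opening, from -1 (shut) to 1 (fully open), so that 0 is half open. In form: [[x, y, z, ax, ay, az, jaw], ...]. A call has 1 to 12 rows; each row is the pose to reach, as a shift and turn from the pose commanded when the call began, along the tool's axes at that moment; what a row does not reach only later rows make up. A row lasts 1/8 s, in which the tool goes at most 62.5 mm and 10.7 degrees, less where a joint would pass 70% of its speed; a pose out of reach is approached as far as the arm can. A call with a gripper value outside its range is refused whole. The fingers move at their own pace and stop on an object; the grip force is fixed at half the most. Time passes only in rows, so rows that repeat a pose let the fingers close. It gives the time, the measured TCP pose, the force and the opening at its end, in the units of the state.
- ctrl.get_obs(): the state, without advancing time (a new reading comes with each control period).
- snapshot(name): name is "side" or "top"; returns a dict with "image" (420x560x3 uint8, blue, green, red), "mtx" (3x3 intrinsics, pixels), "eye" and "attitude" of the camera in the world. Camera axes: x right, y up, looking along -z (the intrinsics and any distortion apply to the point x, -y, -z); pixel columns grow to the right and rows downward; lengths in m; the calibration is good to about 2 mm. A picture is of the moment at which its call begins. There is no depth.
- ctrl.close_job(): hands the job in, once; it reports no verdict.
The state is a dict: "clock": time; "joint_pos": joint angles; "qvel": joint speeds; "tau": joint torques, N m; "tool_pos": TCP position; "orientation": TCP orientation; "force": force on the tool from outside, world axes, zero at the start; "moment": the same for the moment, N m; "opening": finger opening in m.
Only numpy, scipy, OpenCV 4.12 (cv2) and the standard library are available. Lean on these libraries where they do the work, as an engineer would, in place of code of your own. Each camera call takes 0.05 s, during which the arm holds its last target.

## Working session

There is one attempt and no reset: what is moved stays moved. The work goes in short steps, Python scripts to look and compute and a shell command to move; the robot and the scene stay as the last step left them, time stands still between calls to the robot, and variables do not carry over. Pictures are saved under pics/ and viewed, and the job is handed in when it is done.

```bash
ls; mkdir -p pics
python3 - <<'E'
from plant import ctrl, snapshot
import cv2,numpy as np
print(ctrl.get_obs())
for n in("side","top"):
    s=snapshot(n); cv2.imwrite(f"pics/{n}0.png",s["image"]); print(n,{k:v for k,v in s.items() if k!="image"})
    np.savez(f"{n}0.npz",**{k:np.array(v) for k,v in s.items()})
E
```

```text
pics
{'clock': 0.0, 'joint_pos': array([ 8.79531256e+01,  2.05922304e+01,  6.36282595e-01, -1.91502151e-02,
       -7.01354014e+01, -1.65049359e+01]), 'qvel': array([-0.06402525, -0.15237955,  0.04862195, -0.01065858,  0.07897032,
        0.06241523]), 'tau': array([-3.04603818e-04, -5.82714272e+01,  2.93052453e+01,  6.99722573e+00,
        6.85457155e-03, -1.72159080e-04]), 'tool_pos': array([0.21465818, 0.6394713 , 0.22563581]), 'orientation': array([ 1.79907300e+02, -8.69377704e-03, -1.85583248e+01]), 'force': array([-0.26956711,  0.42826591,  0.3925019 ]), 'moment': array([-0.06874872,  0.00765272, -0.04708319]), 'opening': 0.08769645893627863}
side {'mtx': array([[407.63191024,   0.        , 286.69811887],
       [  0.        , 407.63191024, 208.32903639],
       [  0.        ,   0.        ,   1.        ]]), 'eye': array([ 0.3134128 , -1.13625123,  0.53200985]), 'attitude': array([ 67.45827449,   0.80404761, -10.26704663])}
top {'mtx': array([[477.69750347,   0.        , 273.35425396],
       [  0.        , 477.69750347, 223.22692488],
       [  0.        ,   0.        ,   1.        ]]), 'eye': array([ 0.19128451, -0.15593383,  1.52013855]), 'attitude': array([ 11.91219815,   0.27266377, -91.77511458])}
```

View pics/side0.png

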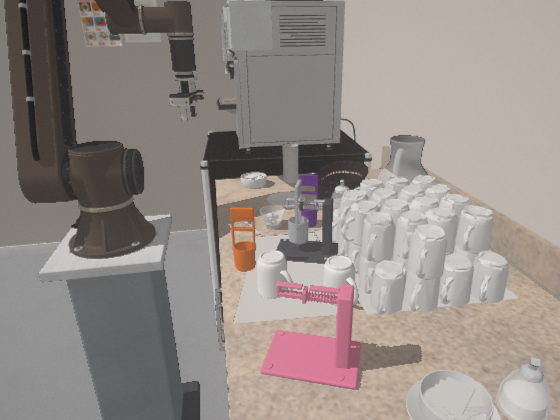

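View pics/top0.png

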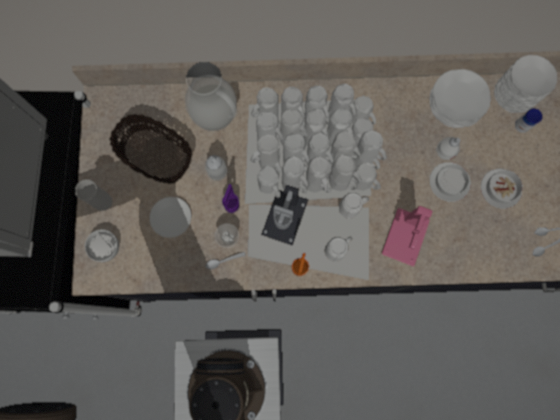

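The side view shows a grey pail on a dark stand at about (300,225). An orange decoy is at (243,240), a purple one at (308,200), and a pink stand at (315,340). I'll zoom in on both views.

```bash
cat > h.py <<'E'
import numpy as np,cv2
from scipy.spatial.transform import Rotation as R
def ray(s,u,v):
    m=s["mtx"];d=np.array([(u-m[0,2])/m[0,0],-(v-m[1,2])/m[1,1],-1.])
    d=R.from_euler('xyz',s["attitude"],degrees=True).apply(d); return s["eye"],d/np.linalg.norm(d)
def onz(s,u,v,z):
    e,d=ray(s,u,v); return e+d*(z-e[2])/d[2]
def tri(s1,p1,s2,p2):
    e1,d1=ray(s1,*p1);e2,d2=ray(s2,*p2)
    t=np.linalg.lstsq(np.c_[d1,-d2],e2-e1,rcond=None)[0]
    a,b=e1+d1*t[0],e2+d2*t[1]; return (a+b)/2,np.linalg.norm(a-b)
def proj(s,P):
    q=R.from_euler('xyz',s["attitude"],degrees=True).inv().apply(np.asarray(P)-s["eye"])
    m=s["mtx"];return m[0,0]*q[0]/-q[2]+m[0,2], m[1,1]*-q[1]/-q[2]+m[1,2]
def crop(im,x0,y0,x1,y1,k,name):
    cv2.imwrite(name,cv2.resize(im[y0:y1,x0:x1],None,fx=k,fy=k,interpolation=cv2.INTER_CUBIC))
E
python3 - <<'E'
from h import *
a=np.load("side0.npz");b=np.load("top0.npz")
crop(a["image"],215,160,355,280,5,"pics/sc.png")
crop(b["image"],190,160,350,280,5,"pics/tc.png")
print(onz(b,285,215,0),onz(b,170,217,0),onz(b,452,181,0),proj(a,onz(b,170,217,0)))
E
```

```text
[ 0.53825279 -0.19747687  0.        ] [0.54359721 0.17797232 0.        ] [ 6.35831779e-01 -7.53717354e-01 -2.22044605e-16] (np.float64(286.6193996014453), np.float64(202.63569028655428))
```

View pics/sc.png

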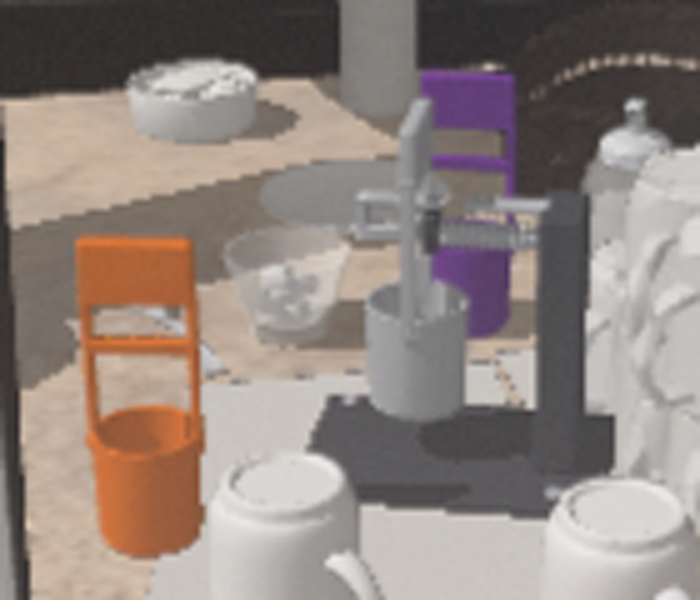

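View pics/tc.png

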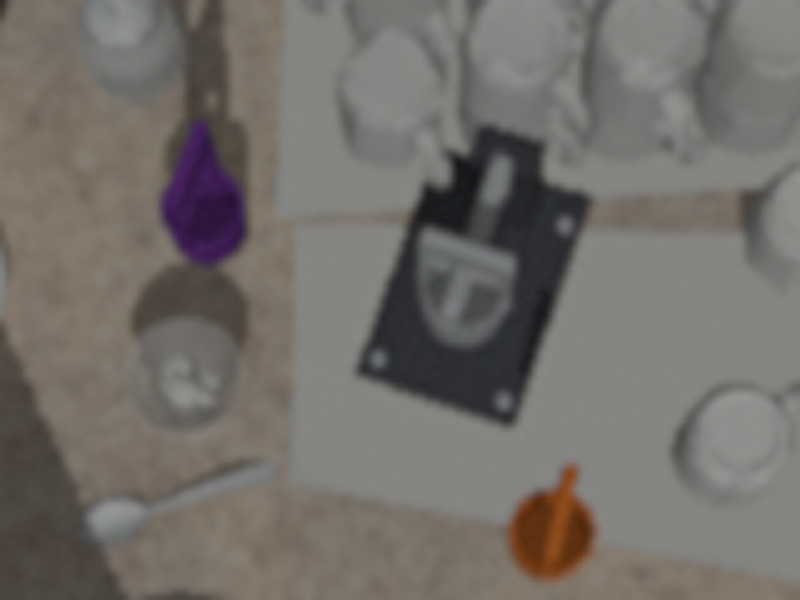

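Run:
```python
from h import *
a=np.load("side0.npz");b=np.load("top0.npz")
T=lambda x,y:(190+x/5-.4,160+y/5-.4); S=lambda x,y:(215+x/5-.4,160+y/5-.4)
fl,fr,br=[onz(b,*T(*p),.010) for p in((357,375),(514,428),(592,200))]
print(fl,fr,br,"w",np.linalg.norm(fl-fr),"l",np.linalg.norm(fr-br))
for e in (fr-fl,br-fr): print(np.degrees(np.arctan2(e[1],e[0])))
crop(b["image"],265,190,310,250,12,"pics/tc2.png")
crop(a["image"],280,175,340,250,10,"pics/sc2.png")
crop(b["image"],130,190,210,250,8,"pics/sau_t.png")
crop(a["image"],240,180,330,230,8,"pics/sau_s.png")
for n in["tc2"]:pass
# saucer mask in top
h=cv2.cvtColor(b["image"],cv2.COLOR_BGR2HSV); print(h[217,170],h[217,195],h[240,170],h[200,170])
```

```text
[ 0.47384699 -0.11776043  0.01      ] [ 0.43617142 -0.21729494  0.01      ] [ 0.58508648 -0.27408071  0.01      ] w 0.10642635093761345 l 0.15937477849645426
-110.73254192860605
-20.873344378792094
[60  3 93] [ 16  46 123] [14 48 79] [30  5 96]
```

View pics/tc2.png

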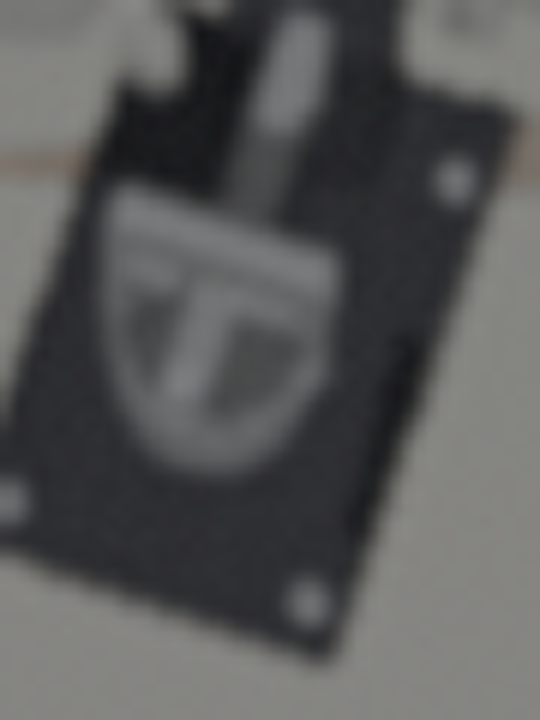

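View pics/sc2.png

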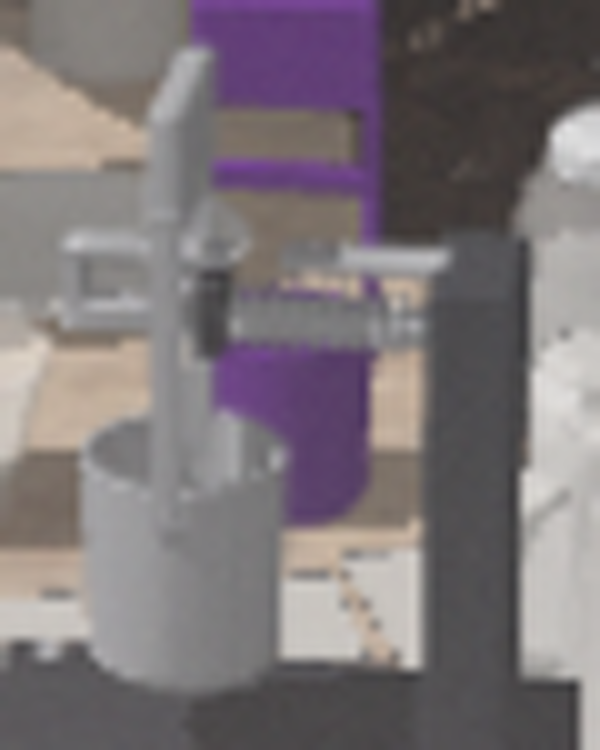

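View pics/sau_t.png

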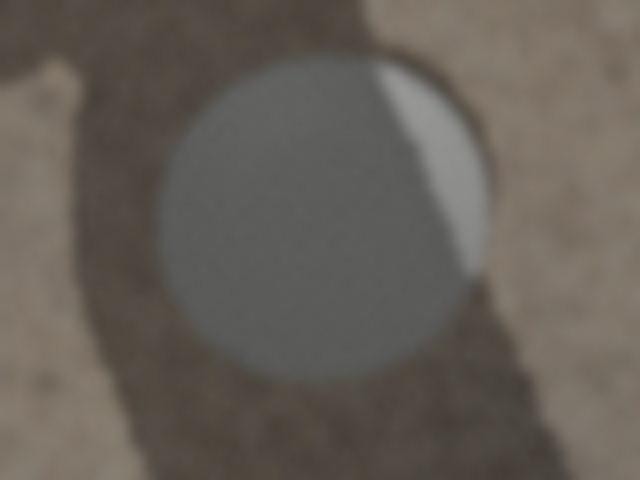

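View pics/sau_s.png

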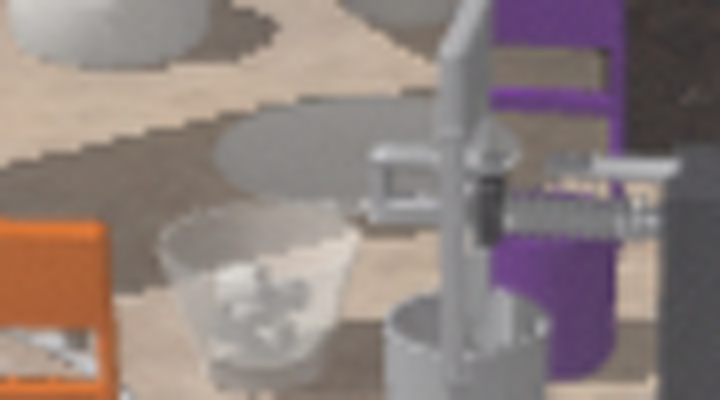

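Run:
```python
from h import *
a=np.load("side0.npz");b=np.load("top0.npz")
T=lambda x,y:(265+(x+.5)/12-.5,190+(y+.5)/12-.5); S=lambda x,y:(280+(x+.5)/10-.5,175+(y+.5)/10-.5)
n,g1=tri(b,T(342,268),a,S(164,113)); f,g2=tri(b,T(113,200),a,S(203,47))
print(n,g1,f,g2,np.linalg.norm(n-f)); e=n-f; print("yaw",np.degrees(np.arctan2(e[1],e[0]))+90,(n+f)/2)
n2,f2=onz(b,*T(342,268),.197),onz(b,*T(113,200),.197);print(n2,f2,np.linalg.norm(n2-f2),(n2+f2)/2)
# foot: side foot bottom centre, top
# stand frame from front edge
yaw=np.radians(-20.8);seat=np.array([.4550,-.1675,0])+.06*np.array([np.cos(yaw),np.sin(yaw),0]);print("seat",seat)
c=seat; X=np.array([np.cos(yaw),np.sin(yaw),0]);Y=np.array([-np.sin(yaw),np.cos(yaw),0]);Z=np.array([0,0,1])
def si(P): u,v=proj(a,P);return round((u-280+.5)*10-.5),round((v-175+.5)*10-.5)
for nm,p in dict(tip=(-.040,-.006,.137),tiptop=(-.04,-.006,.153),post=(.064,-.006,.15),keepf=(.005,-.011,.146),bases=(-.06,-.055,.01),gripL=(-.005,-.028,.197),gripR=(.005,-.028,.197),farR=(.005,.028,.197),r4=(.004,-.006,.1505),r16=(.016,-.006,.1505),r24=(.024,-.006,.1505),r36=(.036,-.006,.1505),foot=(0,-.023,.035)).items():
    print(nm,si(c+X*p[0]+Y*p[1]+Z*p[2]))
# saucer
h=cv2.cvtColor(b["image"],cv2.COLOR_BGR2HSV)
m=(h[...,1]<22).astype(np.uint8)*255; m[:, :145]=0;m[:,195:]=0;m[:194]=0;m[240:]=0
cs,_=cv2.findContours(m,cv2.RETR_EXTERNAL,cv2.CHAIN_APPROX_NONE);k=max(cs,key=cv2.contourArea)
el=cv2.fitEllipse(k);print(el); u,v=el[0]
p=onz(b,u,v,.015);print("saucer",p)
l,r,t,d=[onz(b,u+du,v+dv,.015) for du,dv in((-el[1][0]/2,0),(el[1][0]/2,0),(0,-el[1][1]/2),(0,el[1][1]/2))];print(np.linalg.norm(l-r),np.linalg.norm(t-d))
ps=proj(a,[p[0],p[1],.015]);print(((ps[0]-240+.5)*8,(ps[1]-180+.5)*8))
for dx,dy in((-.0675,0),(.0675,0),(0,.0675),(0,-.0675)):
    q=proj(a,[p[0]+dx,p[1]+dy,.015]);print(round((q[0]-240+.5)*8),round((q[1]-180+.5)*8))
```

```text
[ 0.49956479 -0.21495836  0.2013382 ] 0.0021240615470468458 [ 0.5195214  -0.16154142  0.19910189] 8.037237690184596e-05 0.05706695280974054
yaw -20.48572205196838 [ 0.5095431  -0.18824989  0.20022004]
[ 0.50166656 -0.21528183  0.197     ] [ 0.52000249 -0.1615454   0.197     ] 0.05677861244725515 [ 0.51083452 -0.18841361  0.197     ]
seat [ 0.51108954 -0.18880642  0.        ]
tip (36, 313)
tiptop (34, 255)
post (441, 288)
keepf (206, 297)
bases (-68, 834)
gripL (154, 127)
gripR (195, 129)
farR (229, 57)
r4 (205, 273)
r16 (252, 276)
r24 (283, 277)
r36 (330, 280)
foot (180, 708)
((170.08523559570312, 216.61599731445312), (39.215538024902344, 41.50967025756836), 54.159976959228516)
saucer [0.54138545 0.17441921 0.015     ]
0.12692075143574538 0.1377130800351262
(np.float64(372.9438771283694), np.float64(156.58297855721298))
220 169
524 145
347 104
401 214
```

Only the light-grey pail on the dark stand fits. These are the things I could mistake for it or for the saucer:
- **Orange pail:** side (243,240), top (300,265). Wrong colour.
- **Purple pail:** side (308,200), top (231,200). Wrong colour.
- **Pink stand:** side (315,340), top (407,235). Wrong colour.
- **Saucers, top view:** (170,217) is empty and about 132 mm across. (500,187) holds food, and (452,181) is out of reach.

The close crops confirm the pail hanging on the dark hook at side (299,220) and the empty disc at top (170,217). The plate's top measures 0.200 m high (0.197 expected) and 57 mm wide (56 expected).

Next I'll work out the approach.

```bash
cat > rows.py <<'E'
from h import *
def rel(p0,y0,p1,y1):
    R0=R.from_euler('xyz',[180,0,y0],degrees=True);R1=R.from_euler('xyz',[180,0,y1],degrees=True)
    return np.r_[R0.inv().apply(np.array(p1)-p0),(R0.inv()*R1).as_rotvec()]
E
python3 - <<'E'
from rows import *
p0=np.array([.215,.64,.227]);pe=np.array([.511,-.1886,.26])
for i in range(1,16):
    t=i/15; q=p0+(pe-p0)*t; q[2]=min(.26,.227+i*.01); q[:2]+=np.array([.942,.335])*.05*np.sin(np.pi*t)
    print(i,rel(p0,-18.552,q,-18.552-92.05*t).round(3).tolist(),q.round(3),np.hypot(*q[:2]).round(3))
E
```

```text
1 [0.044, 0.04, -0.01, 0.0, -0.0, 0.107] [0.245 0.588 0.237] 0.637
2 [0.089, 0.08, -0.02, -0.0, -0.0, 0.214] [0.274 0.536 0.247] 0.602
3 [0.132, 0.12, -0.03, -0.0, -0.0, 0.321] [0.302 0.484 0.257] 0.571
4 [0.174, 0.161, -0.033, 0.0, -0.0, 0.428] [0.329 0.431 0.26 ] 0.543
5 [0.215, 0.204, -0.033, -0.0, -0.0, 0.536] [0.354 0.378 0.26 ] 0.518
6 [0.255, 0.247, -0.033, -0.0, -0.0, 0.643] [0.378 0.324 0.26 ] 0.498
7 [0.293, 0.292, -0.033, 0.0, -0.0, 0.75] [0.4  0.27 0.26] 0.483
8 [0.329, 0.338, -0.033, 0.0, -0.0, 0.857] [0.42  0.215 0.26 ] 0.471
9 [0.364, 0.385, -0.033, -0.0, -0.0, 0.964] [0.437 0.159 0.26 ] 0.465
10 [0.397, 0.434, -0.033, -0.0, -0.0, 1.071] [0.453 0.102 0.26 ] 0.464
11 [0.428, 0.484, -0.033, -0.0, -0.0, 1.178] [0.467 0.045 0.26 ] 0.469
12 [0.459, 0.535, -0.033, -0.0, -0.0, 1.285] [ 0.479 -0.013  0.26 ] 0.48
13 [0.488, 0.587, -0.033, -0.0, -0.0, 1.392] [ 0.491 -0.071  0.26 ] 0.496
14 [0.516, 0.639, -0.033, 0.0, -0.0, 1.499] [ 0.501 -0.13   0.26 ] 0.518
15 [0.544, 0.691, -0.033, -0.0, -0.0, 1.607] [ 0.511 -0.189  0.26 ] 0.545
```

```bash
python3 -m pendant '[[0.044,0.04,-0.01,0,0,0.107,1],[0.089,0.08,-0.02,0,0,0.214,1],[0.132,0.12,-0.03,0,0,0.321,1],[0.174,0.161,-0.033,0,0,0.428,1],[0.215,0.204,-0.033,0,0,0.536,1],[0.255,0.247,-0.033,0,0,0.643,1],[0.293,0.292,-0.033,0,0,0.75,1],[0.329,0.338,-0.033,0,0,0.857,1],[0.364,0.385,-0.033,0,0,0.964,1],[0.397,0.434,-0.033,0,0,1.071,1],[0.428,0.484,-0.033,0,0,1.178,1],[0.459,0.535,-0.033,0,0,1.285,1]]'
python3 - <<'E'
from rows import *
from plant import ctrl
o=ctrl.get_obs();print(o["tool_pos"],o["orientation"],o["joint_pos"])
R0=R.from_euler('xyz',[180,0,-18.552],degrees=True);p=np.array([.215,.64,.227])+R0.apply([.459,.535,-.033]);y=-18.552-np.degrees(1.285);print(p,y)
for q,yy in(([.491,-.071,.26],-98.3),([.501,-.13,.26],-104.5),([.511,-.1886,.26],-110.6)):print(rel(p,y,q,yy).round(4))
E
```

```text
clock: 1.6
tool_pos: [0.4797, -0.0152, 0.2596]
orientation: [-180.0, 0.0, -92.4]
force: [1.8, 0.7, 0.9]
opening: 0.0874
[ 0.4796647  -0.01519079  0.25958191] [-1.79987892e+02  1.29830919e-02 -9.23602202e+01] [ 2.17372030e+01  5.45651549e-01 -2.00032489e+01 -7.37843192e-03
 -6.94347464e+01 -2.40948337e+01]
[ 0.47992982 -0.0132367   0.26      ] -92.17707667431077
[ 0.0573 -0.0133  0.      0.     -0.      0.1069]
[ 0.1159 -0.0255  0.      0.     -0.      0.2151]
[ 0.1741 -0.0377  0.      0.     -0.      0.3215]
```

```bash
python3 -m pendant '[[0.0573,-0.0133,0,0,0,0.107,1],[0.1159,-0.0255,0,0,0,0.215,1],[0.1741,-0.0377,0,0,0,0.3215,1],[0.1741,-0.0377,0,0,0,0.3215,1],[0.1741,-0.0377,0,0,0,0.3215,1]]'
python3 - <<'E'
from rows import *
from plant import ctrl,snapshot
o=ctrl.get_obs();print(o["tool_pos"],o["orientation"],o["force"],o["joint_pos"])
for n in("side","top"):
    s=snapshot(n); np.savez(n+"1.npz",**s)
    if n=="side":crop(s["image"],260,140,350,260,5,"pics/s1.png")
    else: crop(s["image"],220,140,350,280,4,"pics/t1.png")
E
```

```text
clock: 2.22
tool_pos: [0.5103, -0.1889, 0.259]
orientation: [179.9, -0.0, -110.6]
force: [0.1, -0.1, -0.1]
opening: 0.088
[ 0.5103203  -0.18894059  0.25901282] [ 1.79936675e+02 -5.73439440e-03 -1.10642905e+02] [ 0.08708204 -0.10220675 -0.13949836] [ 3.08539204e-01  7.07814384e+00 -1.29406960e+01 -1.83927046e-02
 -7.00423494e+01 -2.09451598e+01]
```

View pics/s1.png

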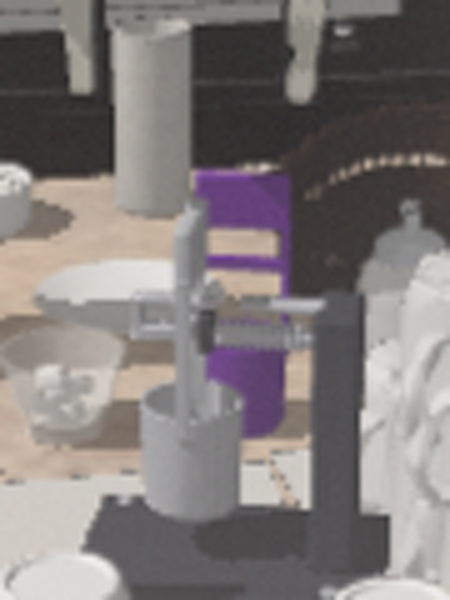

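View pics/t1.png

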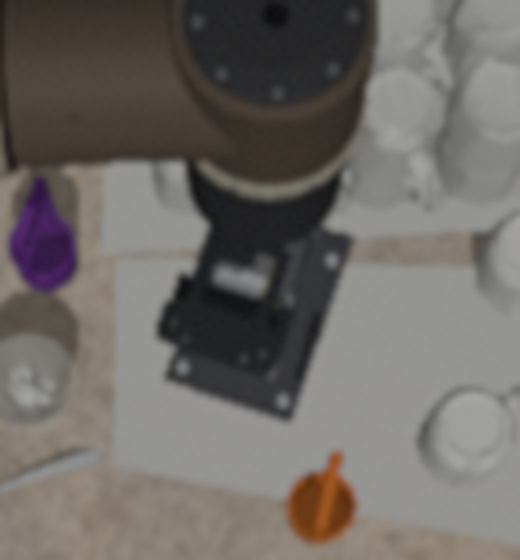

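The open fingers straddle the plate in the side crop, at about (80,90) and (300,95) with the plate at (192,210). Now I'll descend and close.

```bash
python3 -m pendant '[[0,0,0.03,0,0,0,1],[0,0,0.06,0,0,0,1],[0,0,0.085,0,0,0,1],[0,0,0.096,0,0,0,1],[0,0,0.096,0,0,0,1]]'
python3 -m pendant '[[0,0,0,0,0,0,0.3],[0,0,0,0,0,0,-0.3],[0,0,0,0,0,0,-0.6],[0,0,0,0,0,0,-1],[0,0,0,0,0,0,-1],[0,0,0,0,0,0,-1],[0,0,0,0,0,0,-1]]'
python3 - <<'E'
from rows import *
from plant import ctrl,snapshot
s=snapshot("side"); crop(s["image"],260,140,350,260,5,"pics/s2.png")
o=ctrl.get_obs();print({k:o[k].round(4) for k in("tool_pos","orientation","force","moment")})
E
```

```text
clock: 2.95
tool_pos: [0.5108, -0.188, 0.1635]
orientation: [180.0, -0.0, -110.5]
force: [0.8, -0.4, 0.0]
opening: 0.0878
clock: 3.82
tool_pos: [0.5107, -0.1888, 0.1635]
orientation: [180.0, -0.0, -110.6]
force: [-0.1, 0.3, 0.2]
opening: 0.0232
{'tool_pos': array([ 0.5108, -0.1888,  0.1636]), 'orientation': array([ 1.799997e+02, -8.000000e-04, -1.105997e+02]), 'force': array([-0.3602, -0.1465,  0.0982]), 'moment': array([ 0.0808, -0.0556,  0.0003])}
```

View pics/s2.png

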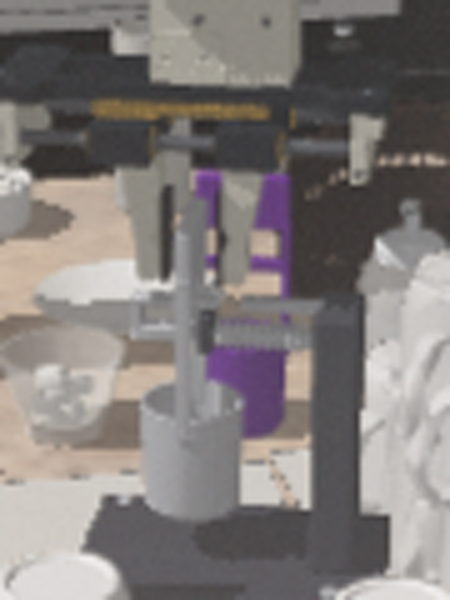

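Still closing: 23 mm open, with the plate centred between the fingers. I'll continue.

```bash
python3 -m pendant '[[0,0,0,0,0,0,-1],[0,0,0,0,0,0,-1],[0,0,0,0,0,0,-1],[0,0,0,0,0,0,-1]]'
python3 - <<'E'
from plant import ctrl,snapshot
o=ctrl.get_obs();print({k:o[k].round(4) for k in("tool_pos","orientation","force","moment")},o["opening"])
E
```

```text
clock: 4.38
tool_pos: [0.5103, -0.1887, 0.1635]
orientation: [180.0, -0.0, -110.6]
force: [-3.5, 1.9, 1.4]
opening: 0.0096
{'tool_pos': array([ 0.5103, -0.1887,  0.1635]), 'orientation': array([ 1.799552e+02, -6.500000e-03, -1.106053e+02]), 'force': array([-3.52  ,  1.8634,  1.4239]), 'moment': array([ 0.701 ,  1.1238, -0.0473])} 0.009577248049228089
```

```bash
cat > st.py <<'E'
from plant import ctrl
from rows import *
import time
o=ctrl.get_obs();f=o["force"];y=np.radians(-20.6);X=np.array([np.cos(y),np.sin(y)]);Y=np.array([-X[1],X[0]])
d=o["tool_pos"][:2]-[.511,-.1886]
print("clk %.2f x %.1f y %.1f z %.1f mm  Fx %.1f Fy %.1f Fz %.1f open %.1f rpy %s"%(o["clock"],1e3*d@X,1e3*d@Y,1e3*o["tool_pos"][2],f[:2]@X,f[:2]@Y,f[2],1e3*o["opening"],o["orientation"].round(1)))
E
python3 -m pendant '[[0,0,-0.0015,0,0,0,-1],[0,0,-0.0015,0,0,0,-1]]' >/dev/null; python3 st.py
python3 -m pendant '[[0,-0.0025,0,0,0,0,-1],[0,-0.005,0,0,0,0,-1],[0,-0.006,0,0,0,0,-1],[0,-0.006,0,0,0,0,-1]]'>/dev/null; python3 st.py
```

```text
clk 4.62 x -0.7 y -0.3 z 164.7 mm  Fx -3.7 Fy -0.3 Fz -1.4 open 10.0 rpy [ 179.9   -0.  -110.6]
clk 5.12 x 5.6 y -0.3 z 164.8 mm  Fx -3.7 Fy -0.3 Fz -3.0 open 10.3 rpy [ 180.    -0.  -110.6]
```

```bash
python3 -m pendant '[[0,0,-0.001,0,0,0,-1],[0,0,-0.001,0,0,0,-1]]' >/dev/null; python3 st.py
python3 -m pendant '[[0,0,-0.001,0,0,0,-1],[0,0,-0.001,0,0,0,-1]]' >/dev/null; python3 st.py
python3 -m pendant '[[0,0,-0.001,0,0,0,-1],[0,0,-0.001,0,0,0,-1]]' >/dev/null; python3 st.py
```

```text
clk 5.38 x 5.8 y -0.3 z 166.2 mm  Fx -3.0 Fy 0.5 Fz -2.5 open 9.9 rpy [-180.    -0.  -110.6]
clk 5.62 x 5.7 y -0.2 z 166.6 mm  Fx -1.5 Fy -0.7 Fz -8.7 open 9.9 rpy [ 180.    -0.  -110.6]
clk 5.88 x 5.6 y -0.2 z 166.7 mm  Fx 3.4 Fy -1.5 Fz -22.2 open 9.8 rpy [ 179.9    0.  -110.6]
```

Blocked by the roof at z≈166.6 (about 13 N/mm). I'll back off, then step back and probe lightly.

```bash
python3 -m pendant '[[0,0,0.002,0,0,0,-1],[0,-0.002,0.002,0,0,0,-1],[0,-0.002,0.0005,0,0,0,-1],[0,-0.002,0.0005,0,0,0,-1]]' >/dev/null; python3 st.py
python3 -m pendant '[[0,0,0.0015,0,0,0,-1],[0,-0.0015,0.0015,0,0,0,-1],[0,-0.0015,0,0,0,0,-1],[0,-0.0015,0,0,0,0,-1]]' >/dev/null; python3 st.py
python3 -m pendant '[[0,0,0.0015,0,0,0,-1],[0,-0.0015,0.0015,0,0,0,-1],[0,-0.0015,0,0,0,0,-1],[0,-0.0015,0,0,0,0,-1]]' >/dev/null; python3 st.py
```

```text
clk 6.38 x 6.9 y -0.3 z 166.7 mm  Fx -1.8 Fy 0.3 Fz -19.3 open 10.1 rpy [ 179.9   -0.  -110.6]
clk 6.88 x 8.4 y -0.3 z 166.8 mm  Fx -3.6 Fy -0.1 Fz -20.4 open 10.1 rpy [ 179.9   -0.  -110.6]
clk 7.38 x 10.0 y -0.4 z 166.8 mm  Fx -4.3 Fy 0.7 Fz -22.1 open 10.2 rpy [ 179.9   -0.  -110.6]
```

```bash
python3 -m pendant '[[0,0,0.0015,0,0,0,-1],[0,-0.0015,0.0015,0,0,0,-1],[0,-0.0015,0.0006,0,0,0,-1],[0,-0.0015,0.0006,0,0,0,-1]]' >/dev/null; python3 st.py
python3 -m pendant '[[0,0,0.001,0,0,0,-1],[0,-0.0015,0.001,0,0,0,-1],[0,-0.0015,0,0,0,0,-1],[0,-0.0015,0,0,0,0,-1]]' >/dev/null; python3 st.py
python3 -m pendant '[[0,0,0.001,0,0,0,-1],[0,-0.0015,0.001,0,0,0,-1],[0,-0.0015,0,0,0,0,-1],[0,-0.0015,0,0,0,0,-1]]' >/dev/null; python3 st.py
```

```text
clk 7.88 x 11.6 y -0.4 z 166.8 mm  Fx -6.5 Fy -0.2 Fz -16.8 open 9.8 rpy [ 179.9   -0.  -110.6]
clk 8.38 x 13.3 y -0.4 z 167.0 mm  Fx -5.8 Fy -0.9 Fz -16.0 open 9.7 rpy [ 179.9   -0.  -110.6]
clk 8.88 x 17.4 y -0.2 z 169.6 mm  Fx -3.9 Fy -1.0 Fz 1.0 open 10.2 rpy [-179.7   -0.  -110.5]
```

```bash
python3 -m pendant '[[0,0,0,0,0,0,-1],[0,0,0,0,0,0,-1]]' >/dev/null; python3 st.py
python3 - <<'E'
from rows import *
from plant import snapshot
s=snapshot("side"); crop(s["image"],270,150,350,240,7,"pics/s3.png")
E
python3 st.py
```

```text
clk 9.12 x 16.2 y -0.1 z 168.1 mm  Fx -4.4 Fy -0.4 Fz 0.2 open 9.9 rpy [-179.9    0.  -110.6]
clk 9.18 x 16.0 y -0.1 z 167.8 mm  Fx -4.6 Fy 0.2 Fz 0.6 open 9.8 rpy [-179.9    0.  -110.6]
```

View pics/s3.png

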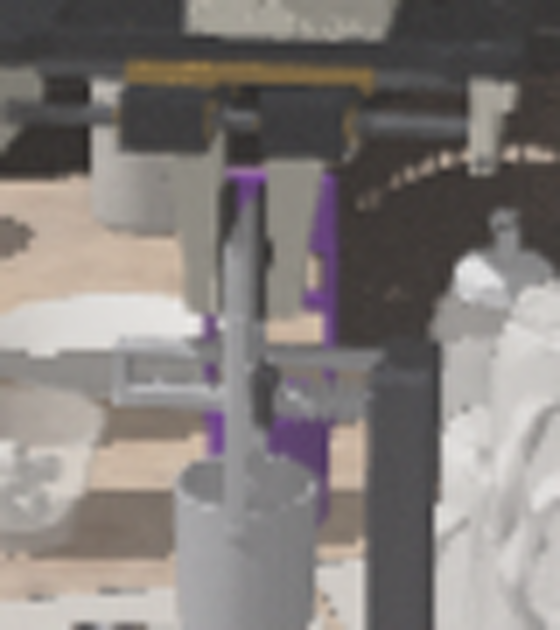

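It gave way at x≈13–16: z rose above the roof contact and the force dropped. I'll settle, then lift gently to confirm.

```bash
python3 -m pendant '[[0,0,0,0,0,0,-1],[0,0,0,0,0,0,-1]]' >/dev/null; python3 st.py
python3 -m pendant '[[0,0,-0.0015,0,0,0,-1],[0,0,-0.0015,0,0,0,-1],[0,0,-0.0015,0,0,0,-1]]' >/dev/null; python3 st.py
python3 -m pendant '[[0,0,-0.0015,0,0,0,-1],[0,0,-0.0015,0,0,0,-1],[0,0,-0.0015,0,0,0,-1]]' >/dev/null; python3 st.py
```

```text
clk 9.43 x 15.4 y -0.2 z 167.0 mm  Fx -4.6 Fy 0.5 Fz 0.8 open 9.7 rpy [-180.     0.  -110.6]
clk 9.80 x 15.3 y -0.1 z 168.1 mm  Fx -3.0 Fy -0.1 Fz -4.8 open 9.6 rpy [ 180.     0.  -110.6]
clk 10.18 x 15.4 y -0.2 z 170.0 mm  Fx -3.9 Fy 0.4 Fz -3.8 open 9.9 rpy [-180.     0.  -110.6]
```

```bash
python3 -m pendant '[[0,0,-0.002,0,0,0,-1],[0,0,-0.004,0,0,0,-1],[0,0,-0.004,0,0,0,-1]]' >/dev/null; python3 st.py
python3 -m pendant '[[0,0,-0.002,0,0,0,-1],[0,0,-0.004,0,0,0,-1],[0,0,-0.004,0,0,0,-1]]' >/dev/null; python3 st.py
```

```text
clk 10.55 x 16.6 y -0.0 z 175.1 mm  Fx -0.6 Fy 0.7 Fz -2.4 open 9.7 rpy [-179.8    0.  -110.6]
clk 10.93 x 15.6 y -0.2 z 178.3 mm  Fx 0.0 Fy 0.2 Fz -2.2 open 9.8 rpy [-180.     0.  -110.6]
```

The keeper has released (Fx≈0) and the tool carries only the weight, about 2.2 N. I'll raise to 25 mm and check.

```bash
python3 -m pendant '[[0,0,-0.003,0,0,0,-1],[0,0,-0.006,0,0,0,-1],[0,0,-0.0095,0,0,0,-1],[0,0,-0.0095,0,0,0,-1]]' >/dev/null; python3 st.py
python3 - <<'E'
from rows import *
from plant import snapshot
s=snapshot("side"); crop(s["image"],270,130,350,240,5.4,"pics/s4.png")
E
```

```text
clk 11.43 x 15.5 y -0.2 z 187.9 mm  Fx -0.7 Fy 0.6 Fz -1.1 open 9.9 rpy [-180.     0.  -110.6]
```

View pics/s4.png

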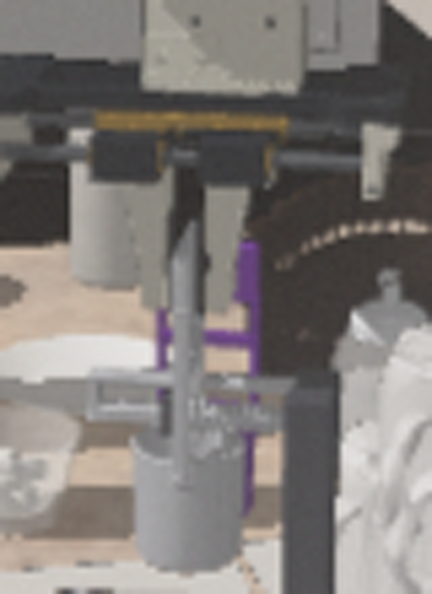

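The pail is up through the mouth and the keeper has sprung forward. Now I'll bring it forward, watching the force.

```bash
python3 -m pendant '[[0,0.004,0,0,0,0,-1],[0,0.010,0,0,0,0,-1],[0,0.017,0,0,0,0,-1],[0,0.025,0,0,0,0,-1],[0,0.03,0,0,0,0,-1]]' >/dev/null; python3 st.py
python3 -m pendant '[[0,0.01,0,0,0,0,-1],[0,0.02,0,0,0,0,-1],[0,0.03,0,0,0,0,-1]]' >/dev/null; python3 st.py
python3 -m pendant '[[0,0.012,0,0,0,0,-1],[0,0.025,0,0,0,0,-1],[0,0.037,0,0,0,0,-1],[0,0.045,0,0,0,0,-1],[0,0.045,0,0,0,0,-1]]' >/dev/null; python3 st.py
python3 - <<'E'
from rows import *
from plant import snapshot
s=snapshot("side"); np.savez("side5.npz",**s);crop(s["image"],220,120,350,270,4,"pics/s5.png")
s=snapshot("top"); np.savez("top5.npz",**s);crop(s["image"],120,150,350,290,3,"pics/t5.png")
E
```

```text
clk 12.10 x -15.3 y -0.2 z 187.6 mm  Fx 0.4 Fy -0.1 Fz -2.7 open 9.6 rpy [-180.     0.  -110.6]
clk 12.47 x -45.5 y -0.3 z 187.5 mm  Fx -0.4 Fy 0.1 Fz -2.5 open 9.4 rpy [-180.     0.  -110.6]
clk 13.10 x -90.0 y -0.1 z 187.7 mm  Fx 0.8 Fy -1.1 Fz -1.7 open 9.3 rpy [-180.     0.  -110.6]
```

View pics/s5.png

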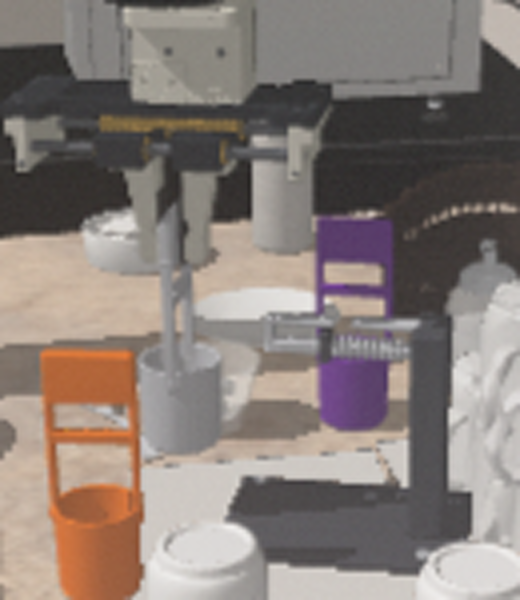

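View pics/t5.png

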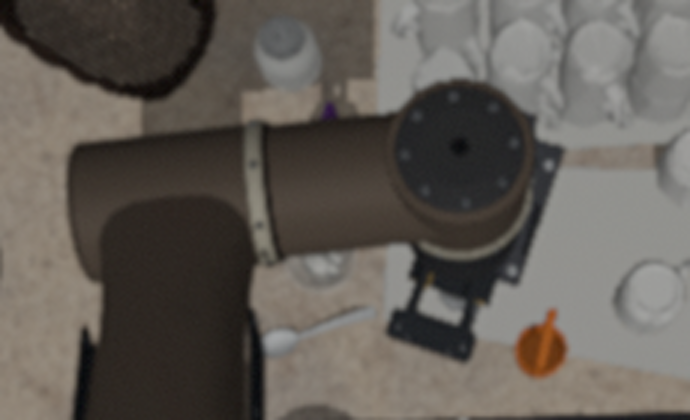

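The pail is off the hook at x=-90 and held upright, and the stand is clear. Before crossing I'll check the clutter near the saucer and work out the transfer.

Run:
```python
from rows import *
a=np.load("side0.npz");b=np.load("top0.npz")
for n,p in dict(basket_edge=(150,186),basket_c=(152,150),mill=(215,165),sugar=(228,233),purple=(231,200),bowl=(100,245)).items():
  for z in(0,.1,.2): q=onz(b,*p,z);print(n,z,q[:2].round(3),np.round(proj(a,q)))
R0=R.from_euler('xyz',[180,0,-110.6],degrees=True)
X=np.array([np.cos(np.radians(-20.6)),np.sin(np.radians(-20.6))])
p=np.r_[np.array([.511,-.1886])-.090*X,.188];print(p)
for q,y in(([p[0],p[1],.24],-110.6),([p[0],p[1],.30],-110.6),([.541,.174,.30],-160)):print(rel(p,-110.6,q,y).round(4))
```

```text
basket_edge 0 [0.651 0.246] [312. 194.]
basket_edge 0.1 [0.621 0.219] [306. 171.]
basket_edge 0.2 [0.591 0.193] [299. 145.]
basket_c 0 [0.777 0.242] [345. 192.]
basket_c 0.1 [0.738 0.216] [338. 169.]
basket_c 0.2 [0.7   0.189] [330. 144.]
mill 0 [0.717 0.03 ] [347. 215.]
mill 0.1 [0.682 0.018] [339. 188.]
mill 0.2 [0.648 0.006] [330. 159.]
sugar 0 [ 0.484 -0.011] [279. 226.]
sugar 0.1 [ 0.465 -0.02 ] [272. 198.]
sugar 0.2 [ 0.446 -0.03 ] [265. 166.]
purple 0 [ 0.594 -0.022] [314. 225.]
purple 0.1 [ 0.568 -0.031] [307. 196.]
purple 0.2 [ 0.541 -0.04 ] [298. 165.]
bowl 0 [0.458 0.403] [256. 184.]
bowl 0.1 [0.441 0.366] [251. 163.]
bowl 0.2 [0.423 0.329] [246. 139.]
[ 0.42675464 -0.15693425  0.188     ]
[ 0.     0.    -0.052  0.     0.     0.   ]
[ 0.     0.    -0.112  0.     0.     0.   ]
[-0.35    0.0095 -0.112   0.     -0.      0.8622]
```

```bash
python3 -m pendant '[[0,0,-0.015,0,0,0,-1],[0,0,-0.04,0,0,0,-1],[0,0,-0.07,0,0,0,-1],[0,0,-0.095,0,0,0,-1],[0,0,-0.112,0,0,0,-1],[0,0,-0.112,0,0,0,-1]]'
python3 -m pendant '[[-0.015,0.001,0,0,0,0.036,-1],[-0.045,0.001,0,0,0,0.11,-1],[-0.08,0.002,0,0,0,0.2,-1],[-0.12,0.003,0,0,0,0.29,-1],[-0.16,0.004,0,0,0,0.39,-1],[-0.2,0.005,0,0,0,0.49,-1],[-0.24,0.006,0,0,0,0.59,-1],[-0.28,0.007,0,0,0,0.69,-1],[-0.315,0.0085,0,0,0,0.78,-1],[-0.34,0.009,0,0,0,0.84,-1],[-0.35,0.0095,0,0,0,0.8622,-1],[-0.35,0.0095,0,0,0,0.8622,-1]]'
python3 - <<'E'
from rows import *
from plant import snapshot,ctrl
s=snapshot("side"); np.savez("side6.npz",**s);crop(s["image"],220,100,350,240,4,"pics/s6.png")
s=snapshot("top"); np.savez("top6.npz",**s);crop(s["image"],80,130,330,290,3,"pics/t6.png")
o=ctrl.get_obs();print(o["tool_pos"],o["orientation"],o["joint_pos"],o["force"],o["opening"])
E
```

```text
clock: 13.95
tool_pos: [0.428, -0.1575, 0.3014]
orientation: [-179.8, 0.1, -110.6]
force: [0.4, 0.0, -2.1]
opening: 0.0099
clock: 15.45
tool_pos: [0.5411, 0.1738, 0.2987]
orientation: [-180.0, -0.1, -159.9]
force: [-0.2, 0.0, -1.7]
opening: 0.0097
[0.54092384 0.17300411 0.2992695 ] [-1.79990912e+02 -3.27614949e-02 -1.59970553e+02] [ 3.74734397e+01  8.23341565e+00 -6.36985389e+00 -1.18925531e-03
 -7.54307096e+01 -1.07443690e+02] [ 0.72710145 -0.83798598 -2.10341962] 0.009953444250447807
```

View pics/s6.png

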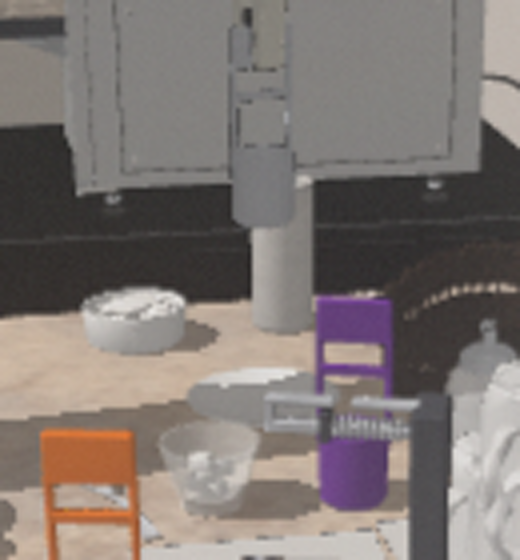

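View pics/t6.png

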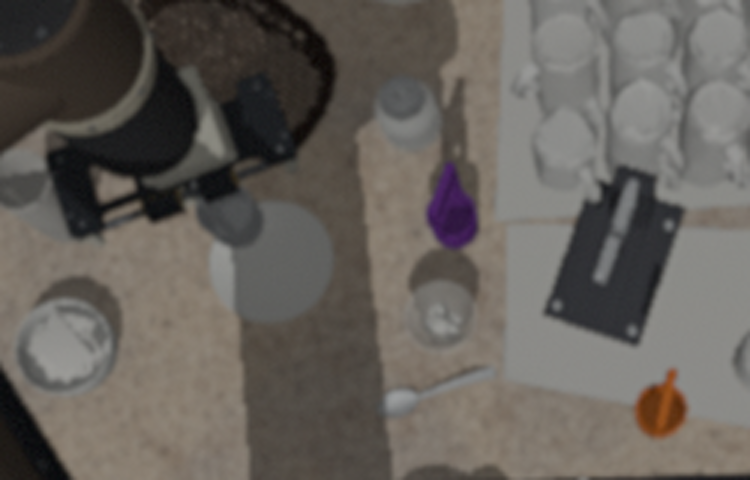

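```bash
python3 - <<'E'
from rows import *
a=np.load("side6.npz");b=np.load("top6.npz")
P=np.array([.541,.173,.1705])
c=lambda q:tuple(np.round((np.array(q)-[220,100]+.5)*4-.5))
v=np.array([.541,.173])-a["eye"][:2];v/=np.linalg.norm(v);n=np.array([-v[1],v[0]])
for r in(-.0275,.0275):print("cup side",c(proj(a,np.r_[P[:2]+n*r,P[2]+.03])))
print("foot front",c(proj(a,np.r_[P[:2]-v*.023,P[2]])),"rim far",c(proj(a,np.r_[P[:2]+v*.0275,P[2]+.06])))
print("top: cup",np.round((np.array(proj(b,P+[0,0,.06]))-[80,130]+.5)*3),"foot",np.round((np.array(proj(b,P))-[80,130]+.5)*3))
s=np.array([.5414,.1744,.015])
print("saucer side L R near far",[c(proj(a,np.r_[s[:2]+d*.0675,.015])) for d in(n,-n,-v,v)])
E
python3 - <<'E'
import sys;sys.path.insert(0,'.')
from h import *
a=np.load("side6.npz");crop(a["image"],255,130,335,215,9,"pics/s6b.png")
E
```

```text
cup side (np.float64(296.0), np.float64(190.0))
cup side (np.float64(229.0), np.float64(191.0))
foot front (np.float64(263.0), np.float64(233.0)) rim far (np.float64(262.0), np.float64(147.0))
top: cup [223. 211.] foot [239. 226.]
saucer side L R near far [(np.float64(189.0), np.float64(399.0)), (np.float64(343.0), np.float64(397.0)), (np.float64(266.0), np.float64(427.0)), (np.float64(266.0), np.float64(371.0))]
```

View pics/s6b.png

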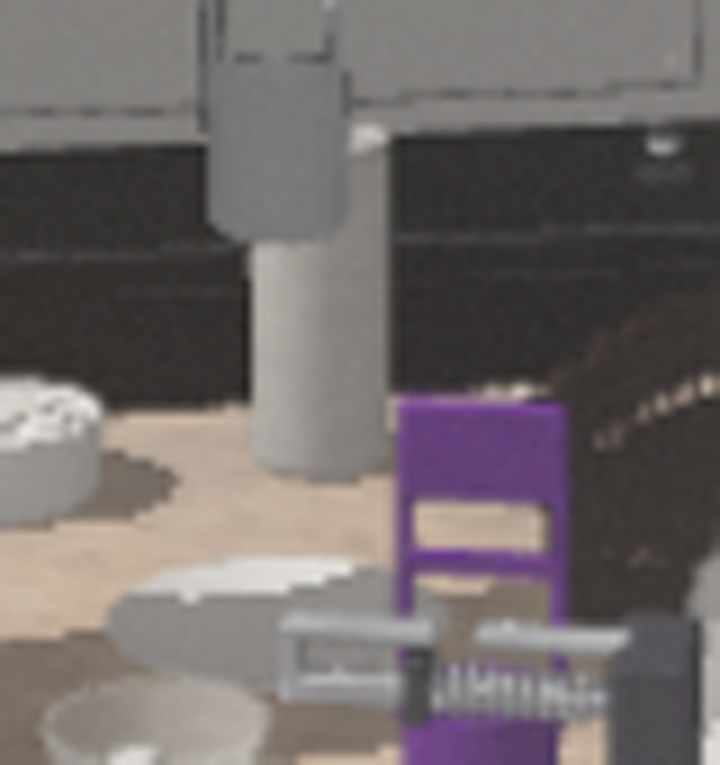

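Predictions and pixels agree within about 1 px: the cup is centred over the saucer with a 1–2 mm correction to make. I'll descend to just above the saucer.

```bash
python3 -m pendant '[[-0.0015,0.001,0.02,0,0,0,-1],[-0.0015,0.001,0.05,0,0,0,-1],[-0.0015,0.001,0.08,0,0,0,-1],[-0.0015,0.001,0.11,0,0,0,-1],[-0.0015,0.001,0.135,0,0,0,-1],[-0.0015,0.001,0.148,0,0,0,-1],[-0.0015,0.001,0.154,0,0,0,-1],[-0.0015,0.001,0.154,0,0,0,-1]]'
python3 - <<'E'
from rows import *
from plant import snapshot,ctrl
s=snapshot("side"); crop(s["image"],250,120,350,220,6,"pics/s7.png")
o=ctrl.get_obs();print(o["tool_pos"],o["force"])
E
```

```text
clock: 16.55
tool_pos: [0.5425, 0.1751, 0.1459]
orientation: [-180.0, 0.0, -160.0]
force: [-0.2, -0.2, -1.3]
opening: 0.0095
[0.54272847 0.17525371 0.14627498] [ 0.27137259  0.15433321 -1.75136844]
```

View pics/s7.png

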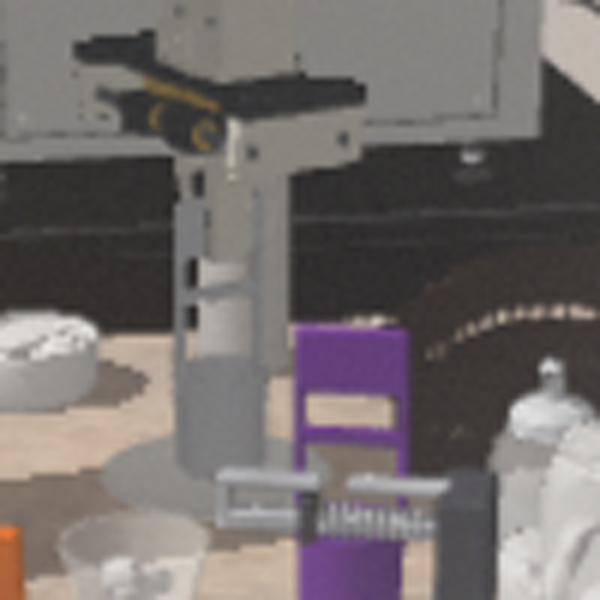

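```bash
cat > f.py <<'E'
from plant import ctrl
o=ctrl.get_obs();print(o["clock"].__round__(2),(o["tool_pos"]*1e3).round(1),o["force"].round(1),o["orientation"].round(1),round(o["opening"]*1e3,1))
E
python3 -m pendant '[[0,0,0.004,0,0,0,-1],[0,0,0.008,0,0,0,-1],[0,0,0.008,0,0,0,-1]]'>/dev/null; python3 f.py
for i in 1 ; do python3 -m pendant '[[0,0,0.0015,0,0,0,-1],[0,0,0.0015,0,0,0,-1]]'>/dev/null; python3 f.py; done
python3 -m pendant '[[0,0,0.001,0,0,0,-1],[0,0,0.001,0,0,0,-1]]'>/dev/null; python3 f.py
```

```text
16.98 [542.1 175.1 137.2] [ 0.4 -0.4 -0.8] [-180.   -0. -160.] 9.8
17.23 [542.3 175.2 135.9] [-0.4 -0.6 -1.8] [-180.   -0. -160.] 9.7
17.48 [542.4 175.2 135. ] [-0.8  0.  -0.8] [-180.    0. -160.] 9.8
```

```bash
python3 -m pendant '[[0,0,0.0007,0,0,0,-1],[0,0,0.0007,0,0,0,-1]]'>/dev/null; python3 f.py;python3 -m pendant '[[0,0,0.0007,0,0,0,-1],[0,0,0.0007,0,0,0,-1]]'>/dev/null; python3 f.py
```

```text
17.73 [542.5 175.2 135. ] [-1.1  0.2  5.6] [-180.    0. -160.] 9.7
17.98 [542.7 175.3 135. ] [-4.  -0.9  9.1] [-1.8e+02  1.0e-01 -1.6e+02] 9.9
```

Contact came at TCP 135.0 mm (134.5 expected). I'll relieve the pressure and open.

```bash
python3 -m pendant '[[0,0,-0.0008,0,0,0,-1],[0,0,-0.0008,0,0,0,-1]]'>/dev/null; python3 f.py
python3 -m pendant '[[0,0,0,0,0,0,-0.7],[0,0,0,0,0,0,-0.5],[0,0,0,0,0,0,-0.2],[0,0,0,0,0,0,0],[0,0,0,0,0,0,0],[0,0,0,0,0,0,0]]'>/dev/null; python3 f.py
python3 - <<'E'
from rows import *
from plant import snapshot,ctrl
s=snapshot("side"); crop(s["image"],250,120,350,220,6,"pics/s8.png")
E
```

```text
18.23 [542.6 175.2 135. ] [-2.4 -0.   6.6] [-180.    0. -160.] 9.8
18.98 [542.3 175.1 134.3] [ 0.5 -0.1  0.3] [-180.   -0. -160.] 43.6
```

View pics/s8.png

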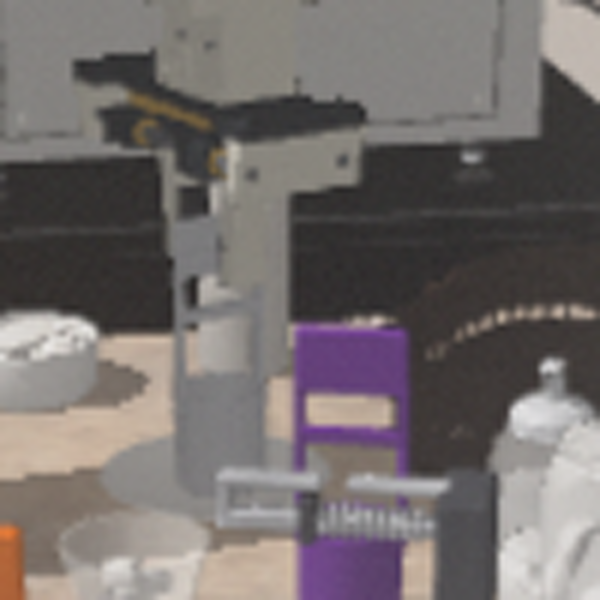

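The pail stands upright with the fingers clear. I'll rise straight up and check both views.

```bash
python3 -m pendant '[[0,0,-0.008,0,0,0,0],[0,0,-0.025,0,0,0,0],[0,0,-0.05,0,0,0,0.3],[0,0,-0.09,0,0,0,0.3],[0,0,-0.13,0,0,0,0.3],[0,0,-0.16,0,0,0,0.3],[0,0,-0.16,0,0,0,0.3]]'>/dev/null; python3 f.py
python3 -m pendant '[[0,-0.05,-0.02,0,0,0,0.3],[0.03,-0.1,-0.02,0,0,0,0.3],[0.06,-0.15,-0.02,0,0,0,0.3],[0.09,-0.2,-0.02,0,0,0,0.3],[0.1,-0.24,-0.02,0,0,0,0.3],[0.1,-0.24,-0.02,0,0,0,0.3]]'>/dev/null; python3 f.py
python3 - <<'E'
from rows import *
from plant import snapshot,ctrl
s=snapshot("side"); np.savez("side9.npz",**s);crop(s["image"],230,120,350,270,4,"pics/s9.png")
s=snapshot("top");  np.savez("top9.npz",**s);crop(s["image"],120,180,320,280,4,"pics/t9.png")
E
```

```text
19.9 [543.4 175.7 297.9] [ 0.1  0.  -0.2] [ 179.9    0.3 -160. ] 56.7
20.65 [529.8 -86.9 313.9] [-0.5  0.5 -1.2] [ 1.800e+02 -1.000e-01 -1.602e+02] 56.9
```

View pics/s9.png

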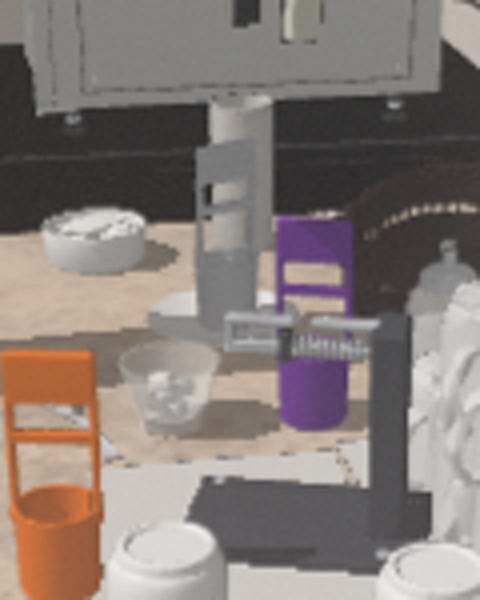

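View pics/t9.png

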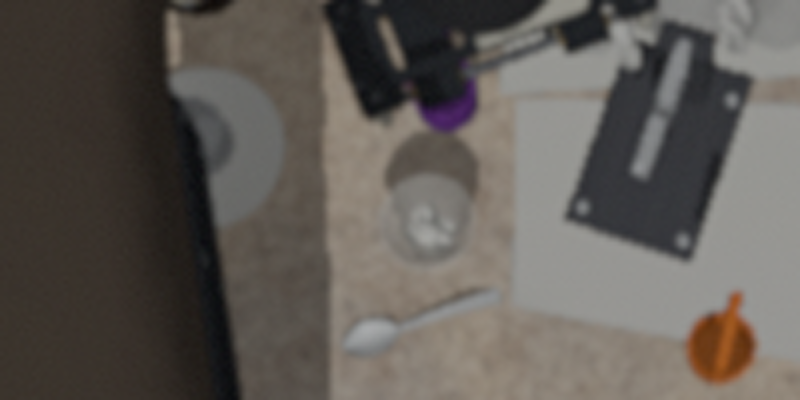

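```bash
python3 -m pendant '[[0.02,-0.05,-0.02,0,0,0,0.3],[0.04,-0.1,-0.04,0,0,0,0.3],[0.06,-0.15,-0.04,0,0,0,0.3],[0.07,-0.2,-0.04,0,0,0,0.3],[0.08,-0.24,-0.04,0,0,0,0.3],[0.08,-0.24,-0.04,0,0,0,0.3]]'>/dev/null; python3 f.py
python3 - <<'E'
from rows import *
from plant import snapshot,ctrl
s=snapshot("top");  np.savez("top10.npz",**s);crop(s["image"],130,180,250,260,6,"pics/t10.png")
c=lambda q:np.round((np.array(q)-[130,180]+.5)*6-.5)
for n,p in dict(saucer=(.5414,.1744,.015),rim=(.5423,.1751,.066),foot=(.5423,.1751,.006)).items():print(n,c(proj(s,p)))
E
```

```text
21.5 [ 537.7 -338.6  352.7] [ 0.3  0.6 -0.5] [ 1.799e+02 -1.000e-01 -1.601e+02] 56.9
saucer [243. 222.]
rim [221. 199.]
foot [245. 224.]
```

View pics/t10.png

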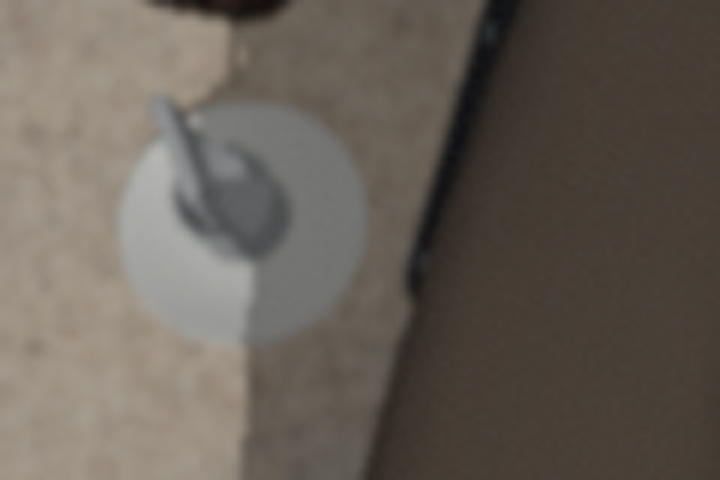

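The top view shows the pail upright in the lit saucer. The saucer's centre is at crop (243,222), and the foot's expected position is (245,224), about 1 mm off. I'll hand in.

```bash
python3 -c "
from plant import ctrl
print(ctrl.close_job())"; python3 f.py
```

```text
the job is handed in; nothing more can be done
None
the job is handed in; nothing more can be done
```

The steel pail is off the hook and standing upright in the middle of the empty saucer. I handed the job in after about 21.5 s of the 72 s.

- **What I did:** I gripped the plate across its thickness and pressed the pail back against the keeper, probing upward in about 1.5 mm steps. The mouth opened about 15–16 mm behind my measured seat. I lifted the pail about 24 mm there, brought it forward to 90 mm in front of where it hung, and set it on the saucer. Contact came at a tool height of 135.0 mm against 134.5 mm expected.
- **Last checks:** Both views show the pail upright and, from the release pose, within 1–2 mm of the saucer's centre. In the crops I took, the other things looked where they were, but I did not measure each one before and after. The arm is well clear of everything.
- **What was less clean:** The probes pressed the roof with 16–22 N, more than I meant, because the arm's pressure built up while it was blocked. When the bar reached the mouth it popped up about 3 mm before settling.
- **Small disagreement:** Side-camera heights came out about 1 px (3–4 mm) too high. I took this as calibration error and went by the touch contacts instead.

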